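# Bring the third filter into the photometer's beam by feel

### The job

The photometer's filter changer is drawn out. With a fingertip and without gripping or forcing the knob, push the changer rod in and count the clicks: stop at the third, with the rod resting in it, never running on to the fourth. Then press the large round read key to take the reading, let go and back away, leaving the bottles, the filter case and the forceps where they are.

Things in the scene. Friction and masses are not known exactly. Their poses are not given: they have to be found in the camera images.
- photometer: White bench photometer, fixed, 400 wide, 310 deep. Origin: on the bench under the middle of its front face; x into the machine, y to the left of one facing it, z up. Low front part 150 deep, deck 88 high; rear part 154 high. On the deck: at the right (y -160 to -10) the closed compartment lid, top 105; at the left the keys and, from x = 105 on, a sloping display up to 145 high.
- knob_face (a point): Centre of the aluminium knob's flat end face, on the steel changer rod. Knob 26 in diameter, 16 long; rod 8 in diameter, level, coming out of the front face 60 above the bench and 85 right of the middle (y = -85). The face looks to the machine's -x: push it along +x. It stands 112 in front of the front face with the rod right out, 48 at the third click. Over 30 N on it counts as gripping or forcing.
- changer (a joint): Push-in of the rod (m): 0 right out, stop 0.084. Starts in its free run (0 to 0.016, under 1 N). Then a sprung roller clicks into notches at 0.032, 0.048, 0.064 (third), 0.080. Each ridge takes 5 to 8 N; past its crest (8 mm before the notch) the rod jumps into the notch, away from the finger, and stays. Ring n of four dark rings on the rod meets the bush on the front face at click n.
- key_top (a point): Centre of the top of the read key: the one large round grey key, 23 in diameter, on the left of the deck, 44 behind the front face and 60 left of the middle, top 96 above the bench (8 above the deck). Six small 12 x 14 keys, 94 high, lie farther left (from y = 105).
- read_key (a joint): How far the read key is pressed (m): 0 up, 0.004 fully down; the reading is taken at 0.0025. Sprung, about 4 N fully down, comes up by itself.
- amber_bottle_mid (a point): Mid-height centre of a brown glass bottle with orange cap, 48 in diameter, 115 high, standing loose beside the work (bystander).
- clear_bottle_mid (a point): Mid-height centre of a clear glass bottle of the same shape with orange cap (bystander; the two bottles may change sides).
- filter_case_mid (a point): Centre of a flat closed filter case 70 x 112 x 22 lying loose on the bench to the left of the rod (bystander).
- forceps_mid (a point): Middle of steel forceps 135 long, 10 wide, 8 high, lying loose on the bench to the right of the rod (bystander).

How it is judged:
By the outcome, as a careful person would: the job done as asked, in the order asked, and still so for the second after the job is handed in, with the robot touching nothing.
It also fails if it takes over 64 s, if anything falls off the work surface, if the arm or the gripper's body presses on something with over 40 N, if the wrist force passes 120 N, or if a joint passes its speed limit or range.

### The arm

A 7-joint arm with a two-finger parallel gripper is mounted at the origin on the work surface. World frame = base frame: x ahead of the robot, y to its left, z up, the work surface at z = 0. Lengths are in m, angles in rad, forces in N, time in s.
With the tool pointing down it reaches from about 0.35 to 0.9 m from the base axis. Payload 8.1 kg.
Tool frame: the origin (TCP) lies between the finger pads; the fingertips stand 17 mm ahead of it and the grasp point (between the pads) lies 2 mm behind it; z points along the fingers, y is the direction in which the jaws open and shut (so a half turn about z gives the same grasp; the last joint's range is limited). The gripper opens to 92 mm and grips with 3 to 60 N. Pads are 19 mm wide; open, the fingers measure 130 mm over their backs; the gripper's body (75 mm by 190 mm) begins 47 mm behind the grasp point.
Start: joints at [-1.269, 0.434, 0.025, 1.573, -0.012, 1.134, -0.075], TCP at [0.246, 0.574, 0.244] pointing down, gripper open.
Joint ranges: [-2.62, 2.62], [-0.44, 2.09], [-1.27, 1.32], [0.08, 2.57], [-1.32, 4.46], [0.12, 2], [-2.74, 2.74]. Speed limits (rad/s): [2.22, 2.22, 3.01, 3.01, 3.14, 3.14, 3.14].

### API

Orientations are given as a rotation vector (axis times angle).
In Python, from cell import arm gives the robot as it stands. The module is installed in compiled form; this text tells all that it offers.
- The arm moves only by the shell command python3 -m crank 'ROWS' [FORCE]. ROWS is JSON, a list of rows, each a list of 5 numbers: the opening, from 0 (shut) to 1 (fully open), then the shift along the world's x, y, z normalised to -1 to 1, where 1 is 40 cm, then the turn about the world's z normalised to -1 to 1, where 1 is 60 degrees. In form: [[fingers, tx, ty, tz, twist], ...]. A call has exactly 8 rows; each row shifts and turns the commanded pose from where the row before left it; what a row does not reach is not made up. A row lasts 1/12 s, in which the tool goes at most 41.7 mm and 7.16 degrees, less where a joint would pass 70% of its speed; a pose out of reach is approached as far as the arm can. A call with a number of a shift or a turn outside -1 to 1 is refused whole. A call with a gripper value outside its range is refused whole. The fingers move at their own pace and stop on an object; FORCE is the grip in N (left out, the last holds). Time passes only in rows, so rows that do not move let the fingers close, or fill a call up. It gives the time, the measured TCP pose, the force and the opening at its end, in the units of the state.
- arm.observe(): the state, without advancing time (a new reading comes with each control period).
- arm.get_image(name): name is "scene" or "top"; returns the picture (384x512x3 uint8, red, green, blue); there is no depth.
- arm.get_calibration(name): a dict with "intrinsics" (3x3 intrinsics, pixels), "extrinsics" (4x4, takes a point from camera to world coordinates). Camera axes: x right, y down, z forward; pixel columns grow to the right and rows downward; lengths in m; the calibration is good to about 2 mm. A picture is of the moment at which its call begins. get_calibration takes no time and is no camera call.
- arm.sign_off(): hands the job in, once; it reports no verdict.
The state is a dict: "clock": time; "joints": joint angles; "dq": joint speeds; "joint_efforts": joint torques, N m; "position": TCP position; "ee_rot": TCP orientation; "force": force on the tool from outside, world axes, zero at the start; "ft_torque": the same for the moment, N m; "width": opening from 0.0 (shut) to 1.0 (fully open).
Only numpy, scipy, OpenCV 4.12 (cv2) and the standard library are available. Lean on these libraries where they do the work, as an engineer would, in place of code of your own. Each camera call takes 0.05 s, during which the arm holds its last target.

## Working session

There is one attempt and no reset: what is moved stays moved. The work goes in short steps, Python scripts to look and compute and a shell command to move; the robot and the scene stay as the last step left them, time stands still between calls to the robot, and variables do not carry over. Pictures are saved under pics/ and viewed, and the job is handed in when it is done.

```bash
mkdir -p pics
python3 - <<'E'
from cell import arm
import cv2,numpy as np
np.set_printoptions(precision=4,suppress=True)
for n in("scene","top"):
    im=arm.get_image(n); cv2.imwrite(f"pics/{n}0.png",im[:,:,::-1])
    c=arm.get_calibration(n); print(n,np.array(c["intrinsics"]),np.array(c["extrinsics"]))
s=arm.observe(); print(s)
E
```

```text
scene [[442.9784   0.     247.0436]
 [  0.     442.9784 189.0718]
 [  0.       0.       1.    ]] [[ 0.8074  0.4852 -0.3357  0.8201]
 [ 0.59   -0.6556  0.4713 -0.4017]
 [ 0.0086 -0.5786 -0.8156  0.8513]
 [ 0.      0.      0.      1.    ]]
top [[365.0871   0.     256.5774]
 [  0.     365.0871 197.9762]
 [  0.       0.       1.    ]] [[-0.0295 -0.9848  0.1714  0.3594]
 [-0.9987  0.0361  0.0355  0.0144]
 [-0.0411 -0.1701 -0.9846  0.854 ]
 [ 0.      0.      0.      1.    ]]
{'clock': 0.1, 'joints': array([-1.2686,  0.4352,  0.025 ,  1.574 , -0.0116,  1.134 , -0.0751]), 'dq': array([-0.0013, -0.0021,  0.0005, -0.0022, -0.0007, -0.0005, -0.0002]), 'joint_efforts': array([  0.0034, -66.9125,   0.9879, -31.5146,  -0.0606,   0.0373,
         0.    ]), 'position': array([0.246 , 0.5741, 0.243 ]), 'ee_rot': array([-0.6317, -3.0773,  0.0022]), 'force': array([0.2632, 0.0164, 0.1897]), 'ft_torque': array([0.0127, 0.0042, 0.0179]), 'width': 0.999160791545096}
```

View pics/scene0.png

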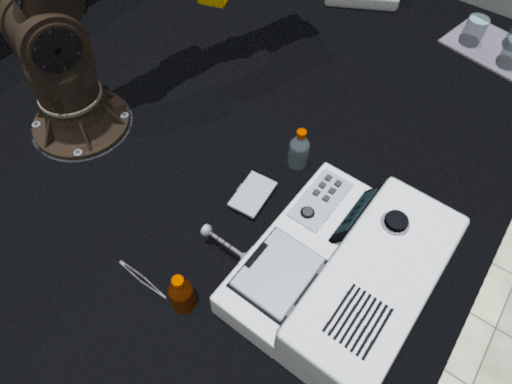

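View pics/top0.png

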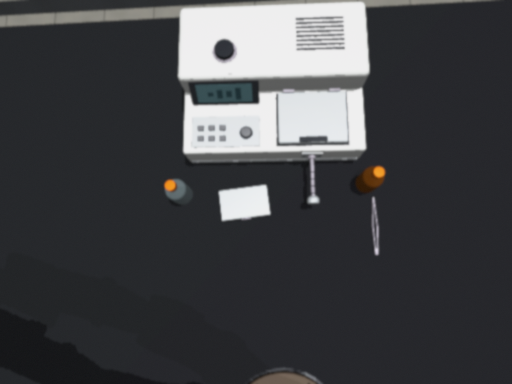

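The scene view shows the knob at about (206,230) and the read key at (308,212). The top view shows the knob at about (313,200) and the key at (246,132), with the machine facing the robot. I'll enlarge both for a closer measurement.

Run:
```python
import cv2
a=cv2.imread("pics/scene0.png"); b=cv2.imread("pics/top0.png")
cv2.imwrite("pics/s_z.png",cv2.resize(a[160:320,180:380],None,fx=4,fy=3.75 and 4,interpolation=cv2.INTER_CUBIC)[:600])
cv2.imwrite("pics/t_z.png",cv2.resize(b[80:220,175:375],None,fx=4,fy=4,interpolation=cv2.INTER_CUBIC))
```

```text
(no output)
```

View pics/s_z.png

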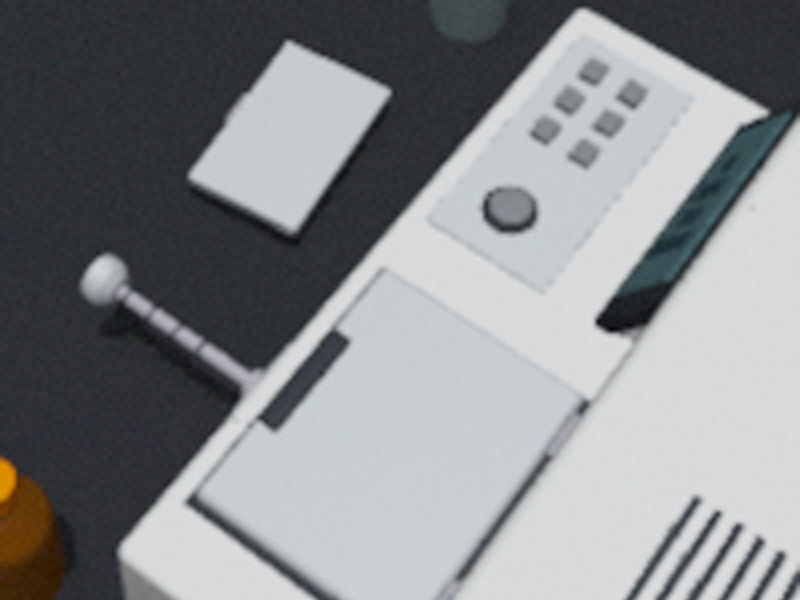

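View pics/t_z.png

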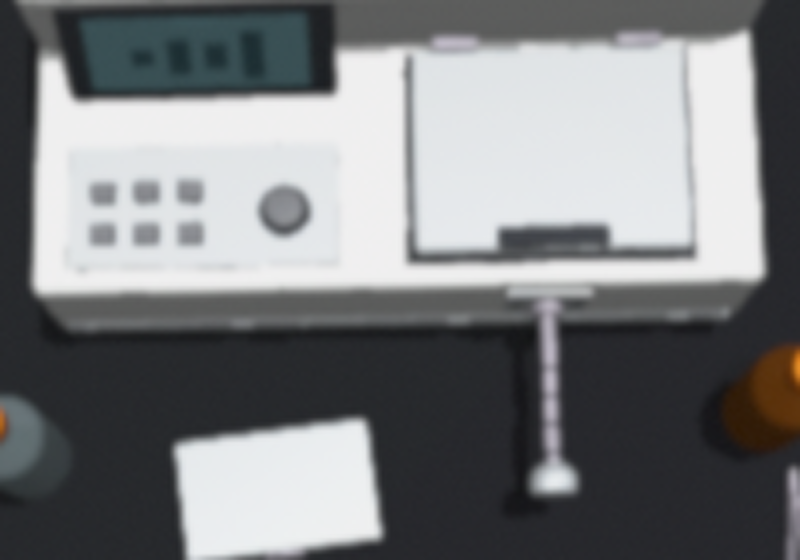

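```bash
cat > h.py <<'E'
from cell import arm
import numpy as np
np.set_printoptions(precision=4,suppress=True)
C={n:arm.get_calibration(n) for n in("scene","top")}
def ray(n,p):
    K=np.array(C[n]["intrinsics"]);E=np.array(C[n]["extrinsics"])
    return E[:3,3],E[:3,:3]@np.linalg.solve(K,[p[0],p[1],1])
def plane(n,p,z):
    o,d=ray(n,p);return o+d*(z-o[2])/d[2]
def proj(n,P):
    K=np.array(C[n]["intrinsics"]);E=np.array(C[n]["extrinsics"])
    q=K@(E[:3,:3].T@(np.array(P)-E[:3,3]));return q[:2]/q[2]
E
python3 - <<'E'
from h import *
S=lambda u,v:(180+u/4-.4,160+v/4-.4)
T=lambda u,v:(175+u/4-.4,80+v/4-.4)
ks=plane("scene",S(510,206),.096);kt=plane("top",T(284,207),.096);print("key",ks,kt)
L=plane("scene",S(583,8),.088),plane("top",T(35,290),.088)
R=plane("scene",S(122,552),.088),plane("top",T(765,273),.088)
print("L",L,"R",R,[np.linalg.norm(L[i]-R[i]) for i in(0,1)])
# lid corners z=.105: front-left y=-10, front-right y=-160
print("lidFL",plane("scene",S(385,268),.105),plane("top",T(414,248),.105))
print("lidFR",plane("scene",S(195,495),.105),plane("top",T(692,248),.105))
for i in(0,1):
    l,r=L[i],R[i]; yv=(l-r)[:2];yv/=np.linalg.norm(yv);xv=np.array([yv[1],-yv[0]]);m=(l+r)[:2]/2
    print("yaw",np.degrees(np.arctan2(xv[1],xv[0])),"mid",m,"key",m+.044*xv+.06*yv,"knob",m-.112*xv-.085*yv)
print("knob end seen",plane("scene",S(103,280),.06),plane("top",T(553,478),.073),plane("top",T(553,493),.06))
import cv2
print("rod top",plane("top",T(545,310),.064),plane("top",T(552,455),.064))
E
```

```text
key [0.6391 0.0628 0.096 ] [0.6396 0.0613 0.096 ]
L (array([0.6013, 0.2027, 0.088 ]), array([0.6009, 0.1999, 0.088 ])) R (array([ 0.5937, -0.1934,  0.088 ]), array([ 0.5937, -0.1967,  0.088 ])) [np.float64(0.3961739387183266), np.float64(0.3967384204498352)]
lidFL [ 0.611  -0.0095  0.105 ] [ 0.6102 -0.0081  0.105 ]
lidFR [ 0.6083 -0.1579  0.105 ] [ 0.6039 -0.155   0.105 ]
yaw -1.0985009463320192 mid [0.5975 0.0046] key [0.6427 0.0638] knob [ 0.4839 -0.0782]
yaw -1.0373714488106254 mid [0.5973 0.0016] key [0.6424 0.0608] knob [ 0.4838 -0.0814]
knob end seen [ 0.4858 -0.0779  0.06  ] [ 0.4885 -0.0788  0.073 ] [ 0.4823 -0.0799  0.06  ]
rod top [ 0.5848 -0.0807  0.064 ] [ 0.5027 -0.08    0.064 ]
```

Run:
```python
from h import *
import cv2
for n in("scene","top"):
    im=cv2.imread(f"pics/{n}0.png"); hsv=cv2.cvtColor(im,cv2.COLOR_BGR2HSV)
    m=cv2.inRange(hsv,(8,230,200),(22,255,255))
    k,l,st,ce=cv2.connectedComponentsWithStats(m)
    for i in range(1,k):
        if st[i,4]>15: print(n,st[i],ce[i],plane(n,ce[i],.108))
```

```text
scene [298 129   8   6  44] [301.4773 131.3864] [0.5188 0.2309 0.108 ]
scene [172 275  11  10  95] [176.9579 279.6421] [ 0.5307 -0.2079  0.108 ]
```

The amber bottle is near (0.53,-0.21) and the clear one near (0.52,0.23). The knob face is at about (0.482,-0.080,0.06) and the key at about (0.6395,0.062,0.096). I'll shut the fingers, turn them square to the machine and travel across at height.

```bash
python3 -m crank '[[0,0.01,-0.03,0,0.046],[0,0.02,-0.06,0,0.046],[0,0.02,-0.068,0,0.046],[0,0.02,-0.068,0,0.046],[0,0.02,-0.068,0,0.046],[0,0.02,-0.068,0,0.046],[0,0.02,-0.068,0,0.046],[0,0.02,-0.068,0,0.046]]' 30; python3 -m crank '[[0,0.02,-0.068,0,0],[0,0.02,-0.068,0,0],[0,0.02,-0.068,0,0],[0,0.02,-0.068,0,0],[0,0.02,-0.068,0,0],[0,0.02,-0.068,0,0],[0,0.02,-0.068,0,0],[0,0.02,-0.068,0,0]]'; python3 -m crank '[[0,0.02,-0.068,0,0],[0,0.02,-0.068,0,0],[0,0.02,-0.068,0,0],[0,0.02,-0.068,0,0],[0,0.01,-0.068,0,0],[0,0,-0.068,0,0],[0,0,-0.06,0,0],[0,0,-0.03,0,0]]'; python3 -c "
from h import *
s=arm.observe();print(s['position'],s['ee_rot'],s['width'],s['force'])"
```

```text
clock: 0.77
position: [0.3063, 0.3737, 0.2435]
ee_rot: [-0.027, -3.141, 0.001]
force: [0.1, 0.6, -0.3]
width: 0.467
clock: 1.43
position: [0.3701, 0.1562, 0.2436]
ee_rot: [-0.031, -3.141, -0.0]
force: [0.0, 0.3, 0.7]
width: 0.002
clock: 2.1
position: [0.4056, -0.0445, 0.2436]
ee_rot: [-0.035, -3.141, 0.001]
force: [-0.2, -0.3, 0.5]
width: 0.003
[ 0.4056 -0.0445  0.2436] [-0.0355 -3.1411  0.001 ] 0.0033494325826814134 [-0.1879 -0.3057  0.5282]
```

```bash
python3 -m crank '[[0,0.01,-0.02,-0.03,0],[0,0.02,-0.02,-0.05,0],[0,0.02,-0.015,-0.07,0],[0,0.01,-0.01,-0.08,0],[0,0,0,-0.07,0],[0,0,0,-0.06,0],[0,0,0,-0.03,0],[0,0,0,0,0]]';python3 - <<'E'
from h import *
import cv2
s=arm.observe();print(s['position'],s['ee_rot'],s['force'])
a=arm.get_image("scene");b=arm.get_image("top")
cv2.imwrite("pics/s1.png",a[:,:,::-1]);cv2.imwrite("pics/t1.png",b[:,:,::-1])
a=cv2.resize(a[160:310,150:350],None,fx=4,fy=4,interpolation=2)
cv2.imwrite("pics/s1z.png",a[:,:,::-1])
E
```

```text
clock: 2.77
position: [0.4282, -0.0675, 0.0853]
ee_rot: [-0.031, -3.136, 0.001]
force: [-1.3, 0.2, -0.3]
width: 0.002
[ 0.4282 -0.0675  0.0853] [-0.031  -3.1363  0.0006] [-1.3024  0.217  -0.299 ]
```

View pics/s1z.png

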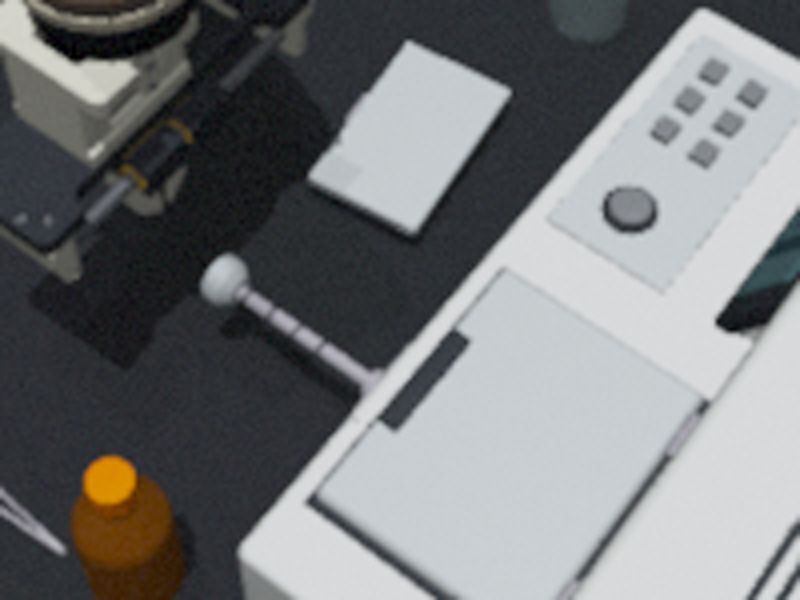

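View pics/t1.png

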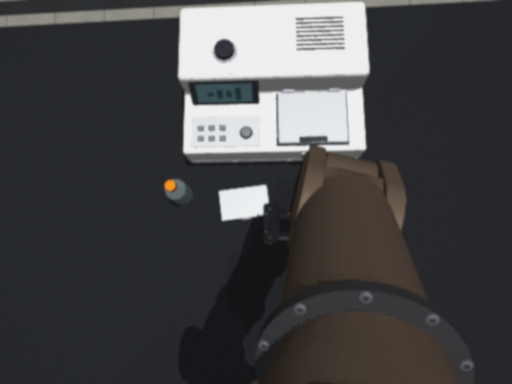

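The fingertip stands in front of the knob and all the bystanders are untouched. Now I'll lower it to knob height.

```bash
python3 -m crank '[[0,0,-0.005,-0.015,0],[0,0,-0.004,-0.015,0],[0,0,0,-0.01,0],[0,0.02,0,0,0],[0,0.02,0,0,0],[0,0.02,0,0,0],[0,0.01,0,0,0],[0,0,0,0,0]]';python3 - <<'E'
from h import *
import cv2
s=arm.observe();print(s['position'],s['ee_rot'],s['force'])
a=arm.get_image("scene")
a=cv2.resize(a[170:310,150:310],None,fx=4,fy=4,interpolation=2)
cv2.imwrite("pics/s2z.png",a[:,:,::-1])
E
```

```text
clock: 3.53
position: [0.46, -0.0711, 0.072]
ee_rot: [0.03, 3.14, -0.0]
force: [0.6, -0.0, 0.1]
width: 0.005
[ 0.46   -0.0711  0.072 ] [ 0.0298  3.1398 -0.0004] [ 0.6273 -0.0496  0.1096]
```

View pics/s2z.png

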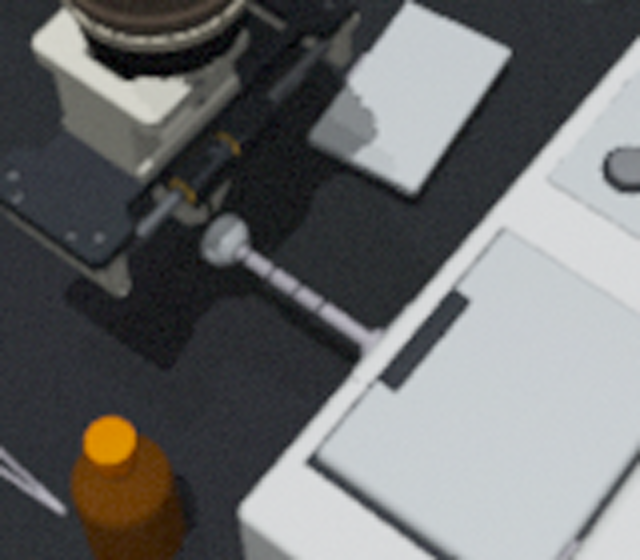

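```bash
python3 -m crank '[[0,0,0,-0.006,0],[0,0,0,-0.006,0],[0,0.01,0,0,0],[0,0.01,0,0,0],[0,0.01,0,0,0],[0,0.01,0,0,0],[0,0.01,0,0,0],[0,0.01,0,0,0]]';python3 -m crank '[[0,0.005,0,0,0],[0,0.005,0,0,0],[0,0.005,0,0,0],[0,0,0,0,0],[0,0,0,0,0],[0,0,0,0,0],[0,0,0,0,0],[0,0,0,0,0]]'
python3 - <<'E'
from h import *
import cv2
s=arm.observe();print(s['position'],s['ee_rot'],s['force'])
a=arm.get_image("scene")
a=cv2.resize(a[190:290,170:290],None,fx=6,fy=6,interpolation=2)
cv2.imwrite("pics/s3z.png",a[:,:,::-1])
E
```

```text
clock: 4.25
position: [0.4823, -0.0713, 0.0669]
ee_rot: [-0.031, -3.141, 0.0]
force: [-1.1, -0.7, 0.9]
width: 0.004
clock: 4.92
position: [0.4871, -0.0712, 0.0667]
ee_rot: [-0.031, -3.139, -0.0]
force: [-4.9, -1.8, 2.2]
width: 0.003
[ 0.4871 -0.0712  0.0667] [-0.0312 -3.1395 -0.0003] [-4.9255 -1.7517  2.2188]
```

View pics/s3z.png

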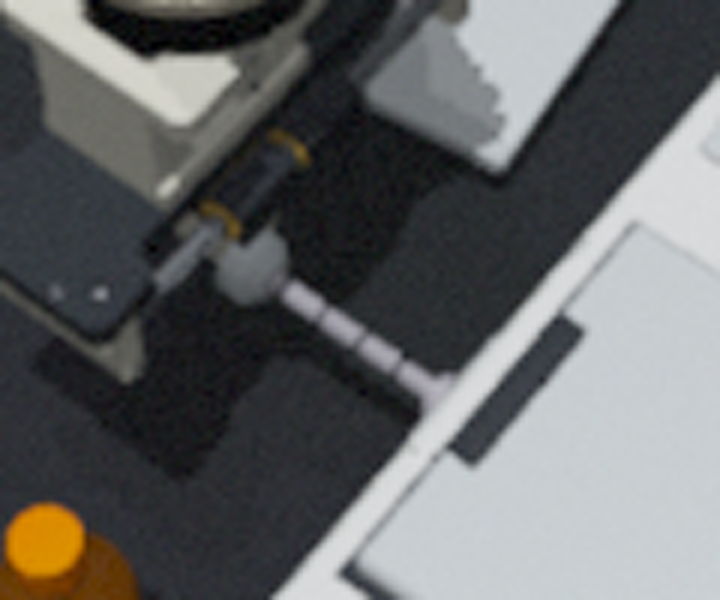

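```bash
for i in 1; do python3 -m crank '[[0,0.0025,0,0,0],[0,0.0025,0,0,0],[0,0.0025,0,0,0],[0,0.0025,0,0,0],[0,0,0,0,0],[0,0,0,0,0],[0,0,0,0,0],[0,0,0,0,0]]'; done; python3 -m crank '[[0,0.0025,0,0,0],[0,0.0025,0,0,0],[0,0,0,0,0],[0,0,0,0,0],[0,0,0,0,0],[0,0,0,0,0],[0,0,0,0,0],[0,0,0,0,0]]'
```

```text
clock: 5.63
position: [0.4904, -0.0713, 0.0667]
ee_rot: [-0.032, -3.138, -0.0]
force: [-7.3, -1.4, 5.6]
width: 0.005
clock: 6.3
position: [0.4951, -0.0709, 0.0672]
ee_rot: [0.03, 3.14, 0.0]
force: [-0.2, 0.4, 0.0]
width: 0.004
```

```bash
python3 -m crank '[[0,0.0025,0,0,0],[0,0.0025,0,0,0],[0,0,0,0,0],[0,0,0,0,0],[0,0,0,0,0],[0,0,0,0,0],[0,0,0,0,0],[0,0,0,0,0]]';python3 -m crank '[[0,0.0025,0,0,0],[0,0.0025,0,0,0],[0,0,0,0,0],[0,0,0,0,0],[0,0,0,0,0],[0,0,0,0,0],[0,0,0,0,0],[0,0,0,0,0]]'
```

```text
clock: 6.97
position: [0.4961, -0.0711, 0.0669]
ee_rot: [-0.031, -3.141, -0.0]
force: [-0.3, -0.2, -1.1]
width: 0.005
clock: 7.63
position: [0.4981, -0.0711, 0.0669]
ee_rot: [-0.031, -3.141, -0.0]
force: [0.2, 0.8, 1.0]
width: 0.006
```

Run:
```python
from h import *
import cv2
a=arm.get_image("scene")
a=cv2.resize(a[190:290,170:290],None,fx=6,fy=6,interpolation=2)
cv2.imwrite("pics/s4z.png",a[:,:,::-1])
```

```text
(no output)
```

View pics/s4z.png

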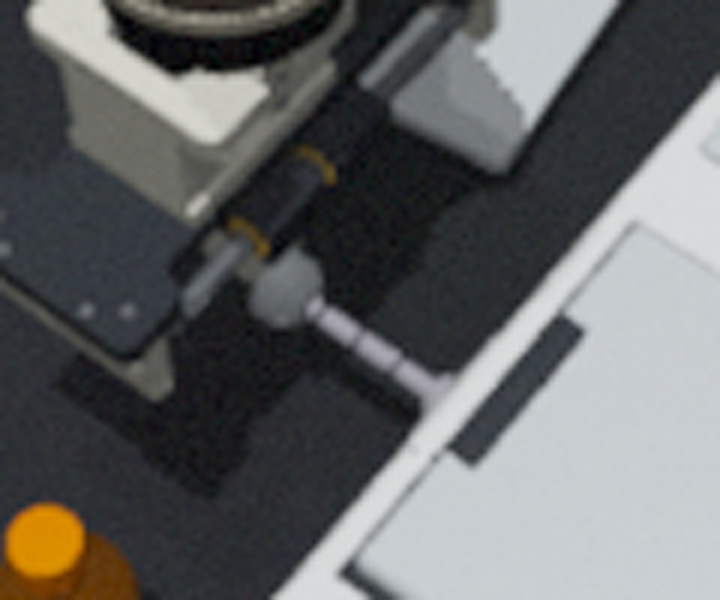

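One click so far: ring 1 is at the bush, at about (432,400) in the crop, and three rings are still outside. The force peaked near 7 N. From that crest, TCP x ≈ 0.4675 + travel. Next is the second ridge.

```bash
python3 -m crank '[[0,0.005,0,0,0],[0,0.005,0,0,0],[0,0.005,0,0,0],[0,0.0025,0,0,0],[0,0.0025,0,0,0],[0,0,0,0,0],[0,0,0,0,0],[0,0,0,0,0]]';python3 -m crank '[[0,0.0025,0,0,0],[0,0.0025,0,0,0],[0,0,0,0,0],[0,0,0,0,0],[0,0,0,0,0],[0,0,0,0,0],[0,0,0,0,0],[0,0,0,0,0]]'
```

```text
clock: 8.35
position: [0.5042, -0.0711, 0.0665]
ee_rot: [-0.031, -3.138, -0.001]
force: [-6.4, 0.4, 3.7]
width: 0.004
clock: 9.02
position: [0.506, -0.0712, 0.0665]
ee_rot: [-0.031, -3.137, -0.001]
force: [-7.4, 1.2, 5.0]
width: 0.003
```

```bash
python3 -m crank '[[0,0.0025,0,0,0],[0,0.0025,0,0,0],[0,0,0,0,0],[0,0,0,0,0],[0,0,0,0,0],[0,0,0,0,0],[0,0,0,0,0],[0,0,0,0,0]]'
```

```text
clock: 9.68
position: [0.5107, -0.0711, 0.067]
ee_rot: [0.031, 3.141, -0.0]
force: [-0.5, 0.7, -0.2]
width: 0.005
```

That was click 2: the force fell from 7.4 N to 0 near x 0.507. The third crest should come at about 0.523.

```bash
python3 -m crank '[[0,0.005,0,0,0],[0,0.005,0,0,0],[0,0.005,0,0,0],[0,0.0025,0,0,0],[0,0,0,0,0],[0,0,0,0,0],[0,0,0,0,0],[0,0,0,0,0]]'; python3 -m crank '[[0,0.0025,0,0,0],[0,0.0025,0,0,0],[0,0,0,0,0],[0,0,0,0,0],[0,0,0,0,0],[0,0,0,0,0],[0,0,0,0,0],[0,0,0,0,0]]'
```

```text
clock: 10.35
position: [0.5171, -0.0711, 0.0669]
ee_rot: [-0.031, -3.141, -0.0]
force: [-0.3, 0.3, 0.8]
width: 0.009
clock: 11.02
position: [0.5184, -0.0711, 0.0668]
ee_rot: [-0.031, -3.14, -0.0]
force: [-5.3, 0.1, 3.3]
width: 0.003
```

```bash
python3 -m crank '[[0,0.0025,0,0,0],[0,0.0025,0,0,0],[0,0,0,0,0],[0,0,0,0,0],[0,0,0,0,0],[0,0,0,0,0],[0,0,0,0,0],[0,0,0,0,0]]'
```

```text
clock: 11.68
position: [0.5201, -0.0712, 0.0668]
ee_rot: [-0.031, -3.14, -0.0]
force: [-7.1, 0.3, 3.5]
width: 0.007
```

```bash
python3 -m crank '[[0,0.0025,0,0,0],[0,0.0025,0,0,0],[0,0,0,0,0],[0,0,0,0,0],[0,0,0,0,0],[0,0,0,0,0],[0,0,0,0,0],[0,0,0,0,0]]'
```

```text
clock: 12.35
position: [0.5219, -0.0712, 0.0667]
ee_rot: [-0.031, -3.139, -0.0]
force: [-6.6, -0.7, 5.1]
width: 0.005
```

```bash
python3 -m crank '[[0,0.0025,0,0,0],[0,0.0025,0,0,0],[0,0,0,0,0],[0,0,0,0,0],[0,0,0,0,0],[0,0,0,0,0],[0,0,0,0,0],[0,0,0,0,0]]'
```

```text
clock: 13.02
position: [0.5246, -0.0713, 0.0667]
ee_rot: [-0.031, -3.141, 0.0]
force: [-3.9, -0.8, 1.6]
width: 0.006
```

Run:
```python
from h import *
import cv2
a=arm.get_image("scene")
a=cv2.resize(a[190:290,170:290],None,fx=6,fy=6,interpolation=2)
cv2.imwrite("pics/s5z.png",a[:,:,::-1])
s=arm.observe();print(s['position'],s['force'])
```

```text
[ 0.5248 -0.0713  0.0668] [-3.9603 -0.9698  1.4453]
```

View pics/s5z.png

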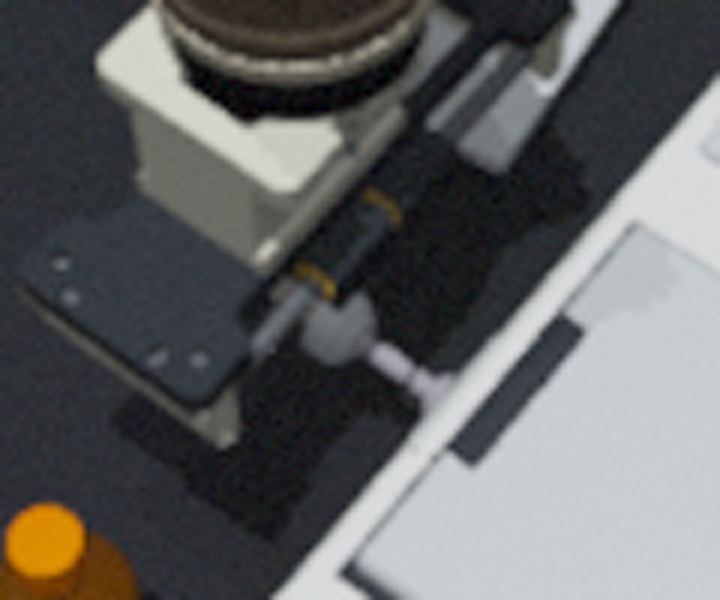

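Not yet clicked: the knob is at (338,328), which is still at the crest, and the force is falling. I'll go 1 mm more.

```bash
python3 -m crank '[[0,0.0025,0,0,0],[0,0,0,0,0],[0,0,0,0,0],[0,0,0,0,0],[0,0,0,0,0],[0,0,0,0,0],[0,0,0,0,0],[0,0,0,0,0]]'
```

```text
clock: 13.73
position: [0.5263, -0.0711, 0.067]
ee_rot: [0.031, 3.141, 0.0]
force: [-0.8, 0.1, 0.4]
width: -0.0
```

Run:
```python
from h import *
import cv2
a=arm.get_image("scene")
a=cv2.resize(a[190:290,170:290],None,fx=6,fy=6,interpolation=2)
cv2.imwrite("pics/s6z.png",a[:,:,::-1])
```

```text
(no output)
```

View pics/s6z.png

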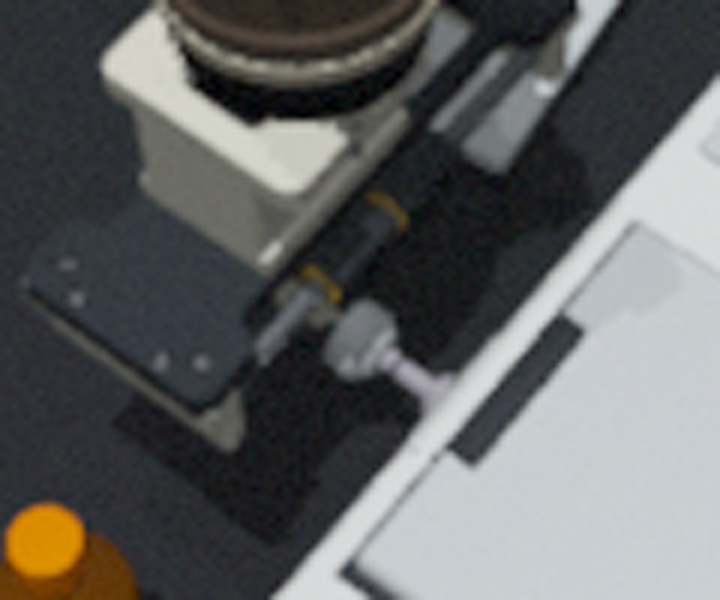

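Click 3: the knob jumped clear of the finger to (362,340) and the force is about 0. I'll back away, rise and go over to the key.

```bash
python3 -m crank '[[0,-0.02,0,0,0],[0,-0.04,0,0,0],[0,-0.05,0,0,0],[0,-0.03,0,0.02,0],[0,-0.01,0,0.06,0],[0,0,0,0.08,0],[0,0,0,0.08,0],[0,0,0,0.08,0]]'; python3 -m crank '[[0,0.02,0.02,0.06,0],[0,0.05,0.04,0.02,0],[0,0.07,0.05,0,0],[0,0.08,0.06,0,0],[0,0.08,0.06,0,0],[0,0.08,0.05,0,0],[0,0.07,0.04,0,0],[0,0.04,0.02,0,0]]'; python3 -m crank '[[0,0,0,0,0],[0,0,0,0,0],[0,0,0,0,0],[0,0,0,0,0],[0,0,0,0,0],[0,0,0,0,0],[0,0,0,0,0],[0,0,0,0,0]]'
python3 - <<'E'
from h import *
import cv2
a=arm.get_image("scene");cv2.imwrite("pics/s7.png",a[:,:,::-1])
s=arm.observe();print(s['position'],s['force'],(np.array([.6395,.062,.125])-s['position'])/.4)
E
```

```text
clock: 14.45
position: [0.4649, -0.0713, 0.1961]
ee_rot: [-0.031, -3.14, -0.0]
force: [1.3, 0.4, -0.2]
width: 0.006
clock: 15.12
position: [0.6639, 0.0683, 0.226]
ee_rot: [-0.026, -3.141, -0.002]
force: [-0.1, 0.7, -1.0]
width: 0.006
clock: 15.78
position: [0.662, 0.0648, 0.2272]
ee_rot: [0.031, 3.141, 0.0]
force: [0.0, -0.5, -1.1]
width: 0.007
[0.6621 0.0648 0.2271] [ 0.3019 -0.8338 -0.0386] [-0.0564 -0.007  -0.2553]
```

View pics/s7.png

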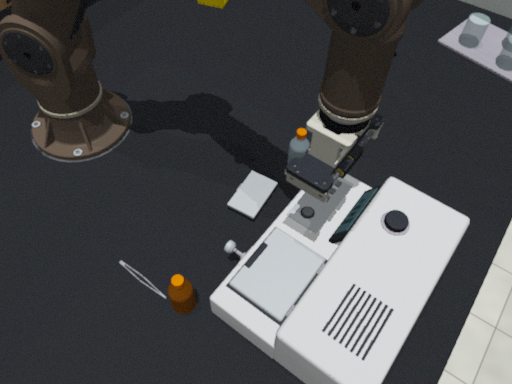

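```bash
python3 -m crank '[[0,-0.028,-0.004,0,0],[0,-0.028,-0.003,-0.02,0],[0,0,0,-0.05,0],[0,0,0,-0.06,0],[0,0,0,-0.06,0],[0,0,0,-0.04,0],[0,0,0,-0.02,0],[0,0,0,0,0]]'
python3 - <<'E'
from h import *
import cv2
a=arm.get_image("scene");b=cv2.resize(a[150:270,210:350],None,fx=5,fy=5,interpolation=2);cv2.imwrite("pics/s8.png",b[:,:,::-1])
s=arm.observe();print(s['position'],s['force'],(np.array([.6395,.062,.125])-s['position'])/.4)
# expected knob pixels for travel candidates
y=-np.radians(1.1);xv=np.array([np.cos(y),np.sin(y)])
for t in(0,.048,.064,.080):
    f=np.array([.4823,-.0795])+xv*(t+.008);print(t,proj("scene",[*f,.06]))
E
```

```text
clock: 16.5
position: [0.6387, 0.062, 0.1251]
ee_rot: [-0.031, -3.138, 0.001]
force: [0.2, 0.5, 0.1]
width: 0.005
[0.6395 0.062  0.1266] [ 1.2327  0.342  -0.1852] [-0.0001  0.     -0.004 ]
0 [206.5111 231.3193]
0.048 [224.7458 243.9771]
0.064 [230.9754 248.3014]
0.08 [237.283  252.6799]
```

View pics/s8.png

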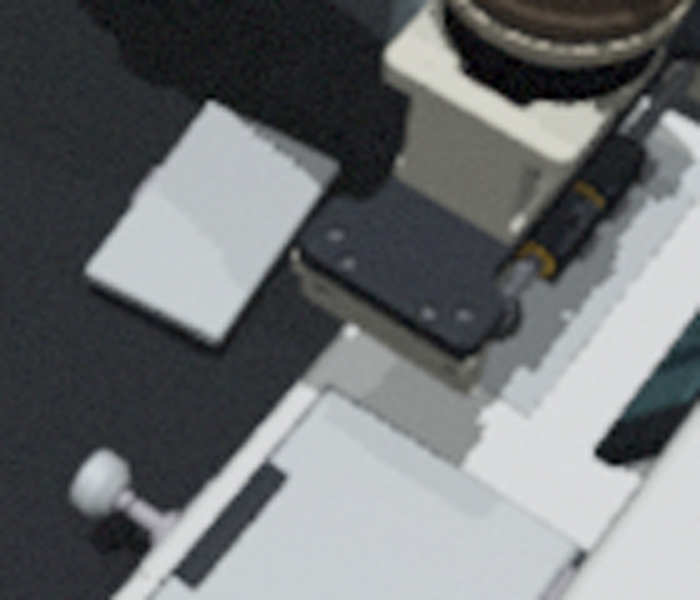

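The knob sits at (230,246), which agrees with 0.064 travel (predicted column 231; the fourth would be 237). The fingers are over the key, so I'll press gently.

```bash
python3 -m crank '[[0,0,0,-0.01,0],[0,0,0,-0.01,0],[0,0,0,-0.005,0],[0,0,0,-0.0025,0],[0,0,0,0,0],[0,0,0,0,0],[0,0,0,0,0],[0,0,0,0,0]]';python3 -m crank '[[0,0,0,-0.0025,0],[0,0,0,-0.0025,0],[0,0,0,0,0],[0,0,0,0,0],[0,0,0,0,0],[0,0,0,0,0],[0,0,0,0,0],[0,0,0,0,0]]'
```

```text
clock: 17.22
position: [0.6399, 0.0621, 0.1161]
ee_rot: [0.031, 3.141, 0.0]
force: [0.0, -0.1, 0.3]
width: 0.004
clock: 17.88
position: [0.6398, 0.0621, 0.1139]
ee_rot: [0.031, 3.141, 0.0]
force: [-0.3, 0.0, 0.1]
width: 0.003
```

```bash
python3 -m crank '[[0,0,0,-0.0025,0],[0,0,0,-0.0025,0],[0,0,0,0,0],[0,0,0,0,0],[0,0,0,0,0],[0,0,0,0,0],[0,0,0,0,0],[0,0,0,0,0]]';python3 -m crank '[[0,0,0,-0.0025,0],[0,0,0,-0.0025,0],[0,0,0,0,0],[0,0,0,0,0],[0,0,0,0,0],[0,0,0,0,0],[0,0,0,0,0],[0,0,0,0,0]]'
```

```text
clock: 18.55
position: [0.6399, 0.0621, 0.112]
ee_rot: [0.031, 3.141, 0.0]
force: [0.5, 0.2, 1.6]
width: 0.008
clock: 19.22
position: [0.6399, 0.0621, 0.11]
ee_rot: [0.031, 3.141, 0.0]
force: [0.1, -0.1, 3.5]
width: 0.006
```

```bash
python3 -m crank '[[0,0,0,-0.0025,0],[0,0,0,-0.0025,0],[0,0,0,0,0],[0,0,0,0,0],[0,0,0,0,0],[0,0,0,0,0],[0,0,0,0,0],[0,0,0,0,0]]'
```

```text
clock: 19.88
position: [0.6399, 0.0621, 0.1092]
ee_rot: [0.031, 3.141, 0.001]
force: [-3.7, 0.0, 14.3]
width: 0.005
```

The key bottomed out: force rose to 14 N after the roughly 4 N spring, with 4 mm of travel. Now I'll let go and back away.

```bash
python3 -m crank '[[0,0,0,0.01,0],[0,0,0,0.02,0],[0,0,0,0.04,0],[0,0,0,0.06,0],[0,0,0,0.08,0],[0,0,0,0.08,0],[0,0,0,0.06,0],[0,0,0,0.03,0]]'; python3 -m crank '[[0,-0.03,0.02,0.02,0],[0,-0.06,0.05,0,0],[0,-0.07,0.06,0,0],[0,-0.08,0.06,0,0],[0,-0.08,0.06,0,0],[0,-0.07,0.06,0,0],[0,-0.04,0.06,0,0],[0,0,0.06,0,0]]';python3 -m crank '[[0,0,0.06,0,0],[0,0,0.06,0,0],[0,0,0.06,0,0],[0,0,0.04,0,0],[0,0,0.02,0,0],[0,0,0,0,0],[0,0,0,0,0],[0,0,0,0,0]]'
python3 - <<'E'
from h import *
import cv2
for n in("scene","top"):
    cv2.imwrite(f"pics/{n}9.png",arm.get_image(n)[:,:,::-1])
s=arm.observe();print(s['position'],s['force'],s['clock'])
a=cv2.imread("pics/scene9.png");b=cv2.imread("pics/top9.png")
cv2.imwrite("pics/z9.png",np.hstack([cv2.resize(a[150:300,190:340],(400,400),interpolation=2),cv2.resize(b[80:260,170:390],(400,400),interpolation=2)]))
E
```

```text
clock: 20.55
position: [0.6406, 0.062, 0.2634]
ee_rot: [0.031, 3.138, 0.001]
force: [-0.5, 0.8, 0.3]
width: 0.003
clock: 21.22
position: [0.4635, 0.2351, 0.2674]
ee_rot: [-0.027, -3.138, 0.0]
force: [1.3, 0.3, 0.3]
width: 0.004
clock: 21.88
position: [0.4682, 0.3283, 0.2678]
ee_rot: [-0.034, -3.141, 0.002]
force: [-0.1, 0.3, -0.5]
width: 0.007
[0.4682 0.3285 0.2681] [ 0.5367 -0.2753 -0.0092] 21.9833
```

View pics/z9.png

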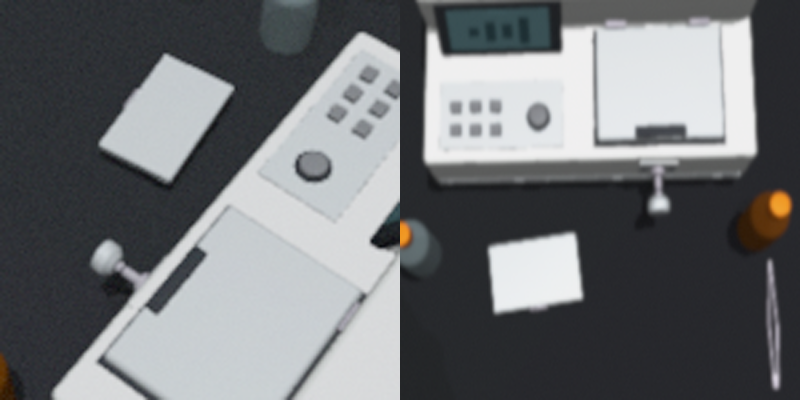

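View pics/scene9.png

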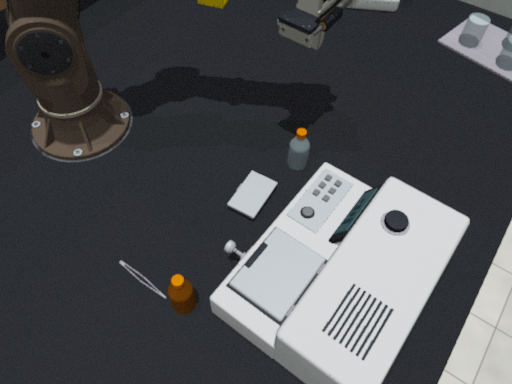

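The rod is at the third click, the key is up, the bystanders are at their starting pixels and the arm is clear, so I'm handing in.

```bash
python3 -c "
from cell import arm
print(arm.sign_off())"
```

```text
the job is handed in; nothing more can be done
None
```

The rod rests in the third click and the reading has been taken; the job was handed in at about 22 s.

- **Changer:** I pushed the knob with the side of the shut fingers. I counted three clicks by the force falling to about zero, with readings of up to about 7.5 N along x, then backed off. The last scene picture puts the knob at column 230; I expected 231 for the third click and 237 for the fourth.
- **Read key:** I pressed it to its stop, about 4 mm, at 14 N, then released it. It looks fully up in the last pictures.
- **Bystanders:** both bottles, the filter case and the forceps look to be where they started, judged by eye against the first pictures. The arm was well clear, with near-zero force.
- **Disagreement:** finger contact came about 5 mm earlier than my first estimate, so I took the travel scale from the first click instead. The third crest came about 2 mm later than that scale predicted, and a picture showed the rod had not yet clicked before I pushed the last 1 mm.

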